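# Unlock the repair press and hold its cap in the green band

## Robot

A 6-joint arm with a two-finger parallel gripper is mounted at the origin on a cart in front of the work surface, level with it; the furniture and walls round the work are solid. World frame = base frame: x ahead of the robot, y to its left, z up, the work surface at z = 0. Lengths are in m, angles in rad, forces in N, time in s.
With the tool pointing down it reaches from about 0.25 to 0.725 m from the base axis. Payload 4 kg.
Tool frame: the origin (TCP) lies midway between the tips of the shut fingers; the grasp point (between the pads) lies 19 mm behind it; z points along the fingers, y is the line along which they close (so a half turn about z gives the same grasp; the last joint's range is limited). The gripper opens to 85 mm and grips with 20 to 120 N. Pads are 22 mm wide; open, the fingers measure 114 mm over their backs; the gripper's body (76 mm by 85 mm) begins 54 mm behind the grasp point. The pads swing forward as they close: fully open they stand 13 mm farther back than shut.
Start: joints at [1.197, 0.241, 0.005, 1.335, 0, 1.571], TCP at [0.183, 0.465, 0.231] pointing down, gripper open.
Joint ranges: [-2.72, 2.72], [-1.05, 1.87], [-1.09, 1.28], [-1.99, 2.15], [-1.42, 1.44], [-3.14, 3.14]. Speed limits (rad/s): [2.79, 2.79, 3.14, 3.14, 3.14, 3.14].

## Interface

Orientations are given as a unit quaternion [x, y, z, w].
In Python, from workcell import monitor, vision, job gives the robot as it stands.
- The arm moves only by the tool move_arm, never from a script. Its argument "moves" is a list that holds one entry, the list of rows, each a list of 5 numbers: the shift along the world's x, y, z in m, then the turn about the world's z in degrees, then the opening in per cent of the stroke, from 0 (shut) to 100 (fully open). In form: [[[x, y, z, turn, gripper], ...]]. A call has 1 to 5 rows; each row is the pose to reach, as a shift and turn from the pose commanded when the call began; what a row does not reach only later rows make up. A row lasts 1/8 s, in which the tool goes at most 62.5 mm and 10.7 degrees, less where a joint would pass 70% of its speed; a pose out of reach is approached as far as the arm can. A call with a gripper value outside its range is refused whole. The fingers move at their own pace and stop on an object; the grip force is fixed at half the most. Time passes only in rows, so rows that repeat a pose let the fingers close. It gives the time, the measured TCP pose, the force, the opening and the grip force at its end, in the units of the state.
- monitor.get_obs(): the state, without advancing time (a new reading comes with each control period).
- vision.camera(name): name is "side" or "top" or "wrist"; returns a dict with "color" (420x560x3 uint8, red, green, blue), "camera_matrix" (3x3 intrinsics, pixels), "k1" (the pictures are not rectified: a ray, as slopes to the right and down, at radius r is drawn at 1 + k1 r^2 times it, then the intrinsics apply), "eye" and "attitude" of the camera in the world; the wrist camera has in their place "hand_eye" (4x4, takes a point from camera to tool coordinates, whose origin is the TCP and whose axes are the flange's). Camera axes: x right, y up, looking along -z (the intrinsics and any distortion apply to the point x, -y, -z); pixel columns grow to the right and rows downward; lengths in m; the calibration is good to about 2 mm. A picture is of the moment at which its call begins: read the wrist's pose just before it. There is no depth.
- job.job_done(): hands the job in; it is judged then, once.
The state is a dict: "clock": time; "joint_pos": joint angles; "joint_vel": joint speeds; "tau": joint torques, N m; "eef_pos": TCP position; "tool_rot": TCP orientation; "ft_force": force on the tool from outside, world axes, zero at the start; "ft_torque": the same for the moment, N m; "grip_width": finger opening in m; "grasp_force": force on a finger pad.
Only numpy, scipy, OpenCV 4.12 (cv2) and the standard library are available. Lean on these libraries where they do the work, as an engineer would, in place of code of your own. Each camera call takes 0.05 s, during which the arm holds its last target. There are 200 camera calls.

## Task

The mended leaf under the foot of the blue repair press has to be kept under pressure by hand: turn the orange lock knob clockwise (seen from above) to its stop, about a quarter turn, so that the yellow quadrant swings out from under the black palm cap, and leave the knob there. Then push the cap down until its white lower rim stands in the green band of the scale beside it (about 26 mm down, and at no time as far as the red band), and hold it there steadily for at least three seconds; finish while still pressing it, without letting go. Leave the other things on the desk where they are.

Things in the scene. Friction and masses are not known exactly. Their poses are not given: they have to be found in the camera images.
- press: blue and dark steel repair press, fixed. Origin: on the desk under the middle of its head; x points to the column at its back, y from cap to knob, z up. Bed plate x -170 to +130, y -120 to +120, 12 mm thick, with an old leaf under the foot. Head: blue bar 62x210 mm, top 105 mm above the desk, with the black palm cap at y = -55 and the orange lock knob at y = +55 mm.
- cap_top (a point): centre of the top of the black palm cap: slightly domed button 52 mm across, 22 mm tall, on a vertical 16 mm stem. Unpressed, its top is 172 mm above the desk, its lower rim (white ring, the scale's pointer) 150 mm; in mid band the top is at 146 mm. Moves with the cap; z up.
- cap: the black palm cap itself; origin at the centre of its lower face, 22 mm under its top
- ram (a joint): how far the cap is pushed down, m: 0 up (rest), 0.040 bottom stop. Green band 0.022 to 0.030 (middle 0.026), red band from 0.035. A spring pushes back: about 2.5 N to start it, 11.5 N at 0.026, 16 N at the bottom; let go, it rises again. With the lock on it can be pushed only about 0.002.
- knob_grip (a point): middle of the grip bar of the orange lock knob, on the knob's vertical axis, 171 mm above the desk. Bar 48 mm long (along this frame's x), 13 thick (y), 36 tall (153 to 189 mm above the desk), over a 40 mm steel disc with its top at 153 mm; turns with the knob. A yellow quadrant plate reaches 94 mm out from the axis, its top 148.5 mm above the desk.
- knob (a joint): turn of the lock knob, rad, growing clockwise seen from above: starts at 0 to 0.2 (locked: yellow quadrant under the cap); the quadrant is clear of the cap from about 1.05; end stop 1.4. At 0 the bar lies along the press's x axis. Light friction (about 0.06 N m); stays where it is left.
- paste_jar: bystander: white jar with a blue lid, 68 mm across, 68 mm tall; stands on the desk beside the press, on the knob's side (a similar one stands at the back of the desk and is no matter); origin at the underside
- dropper: bystander: small brown dropper bottle, 36 mm across, 100 mm tall; stands on the desk beside the press, on the cap's side (a similar one stands at the back of the desk and is no matter); origin at the underside
- tape_measure: bystander: yellow pocket tape measure, 34x68x60 mm; at the left of the desk; origin at the underside
- loupe: bystander: black stand loupe, 39 mm across, 36 mm tall; at the right of the desk; origin at the underside
- mug: bystander: dark grey and white mug, 82x114x97 mm; at the left of the desk; origin at the underside
- spring_clamp: bystander: black spring clamp lying flat, 41x93x24 mm; at the right of the desk; origin at the underside
- scale (a point): middle of the green band of the small white scale that stands on the head beside the cap (18 mm wide, 8 thick, top 150 mm above the desk; 38 mm from the cap's axis, on the side away from the knob). Green band 120 to 128 mm above the desk, red band under it 106 to 115 mm.

How it is judged:
By the outcome, as a careful person would: the job done as asked, in the order asked, and still so for the second after the job is handed in, while the arm keeps its last pose, push and grip.
It also fails if it takes over 48 s, if anything falls off the work surface, if the arm or the gripper's body presses on something with over 40 N, if the wrist force passes 120 N, or if a joint passes its speed limit or range.

## Working session

There is one attempt and no reset: what is moved stays moved. The work goes in short steps, Python scripts to look and compute and a tool call to move; the robot and the scene stay as the last step left them, time stands still between calls to the robot, and variables do not carry over. Pictures are saved under pics/ and viewed, at most 10 in all, crops included, and the job is handed in when it is done.

Besides the shell and the picture viewer there is one more tool, called after "Call:" as name(argument=value, ...) on one line, values as JSON. move_arm: Moves the arm, as the interface text tells. Its arguments: {"type":"object","properties":{"moves":{"type":"array","items":{"type":"array","items":{"type":"array","items":{"type":"number"}}}}},"required":["moves"]}

```bash
mkdir -p pics; cat > h.py <<'E'
import numpy as np, cv2
from scipy.spatial.transform import Rotation as R
from workcell import monitor, vision, job
def snap(name, fn):
    o=monitor.get_obs(); c=vision.camera(name); cv2.imwrite('pics/'+fn+'.png', c['color'][:,:,::-1])
    d={k:np.array(v) for k,v in c.items()}
    if 'hand_eye' in c:
        T=np.eye(4);T[:3,:3]=R.from_quat(o['tool_rot']).as_matrix();T[:3,3]=o['eef_pos']
        M=T@d['hand_eye']; d['eye']=M[:3,3]; d['Rm']=M[:3,:3]
    else:
        a=d['attitude']; d['Rm']=a if a.shape==(3,3) else R.from_quat(a).as_matrix()
    np.savez('pics/'+fn, **d); return d
def load(fn): return dict(np.load('pics/'+fn+'.npz'))
def ray(d,u,v):
    K=d['camera_matrix']; p=cv2.undistortPoints(np.array([[[u,v]]],float),K,np.array([float(d['k1']),0,0,0]))[0,0]
    r=d['Rm']@np.array([p[0],-p[1],-1]); return d['eye'],r/np.linalg.norm(r)
def atz(d,u,v,z):
    e,r=ray(d,u,v); return e+r*(z-e[2])/r[2]
def tri(*obs):
    A=np.zeros((3,3));b=np.zeros(3)
    for d,u,v in obs:
        e,r=ray(d,u,v);P=np.eye(3)-np.outer(r,r);A+=P;b+=P@e
    x=np.linalg.solve(A,b)
    res=[np.linalg.norm(np.cross(x-ray(d,u,v)[0],ray(d,u,v)[1])) for d,u,v in obs]
    return x,res
def proj(d,X):
    q=d['Rm'].T@(np.array(X)-d['eye']); s=np.array([q[0],-q[1]])/-q[2]
    s*=1+float(d['k1'])*(s@s); K=d['camera_matrix']; return K[:2,:2]@s+K[:2,2]
E
python3 - <<'E'
from h import *
print(monitor.get_obs())
for n in('side','top'):
    d=snap(n,n+'0'); print(n,d['eye'],d['attitude'],d['k1'])
E
```

```text
{'clock': 0.0, 'joint_pos': array([1.19699363e+00, 2.41417268e-01, 3.70930700e-03, 1.33519351e+00,
       2.38297441e-06, 1.57078456e+00]), 'joint_vel': array([-4.47844818e-04, -1.21004302e-03, -4.83589347e-04, -3.21916535e-06,
       -1.55855125e-03,  5.68503534e-04]), 'tau': array([-4.85331893e-04, -3.72317040e+01,  2.52409208e+01,  1.70722324e-02,
       -2.03574893e-05, -6.06352685e-06]), 'eef_pos': array([0.18234575, 0.46487985, 0.23040512]), 'tool_rot': array([ 1.85809219e-01,  9.82585277e-01, -1.03401698e-03, -1.96760289e-04]), 'ft_force': array([ 0.06077962,  0.05699819, -0.60226846]), 'ft_torque': array([-0.06011905, -0.01961842, -0.02339479]), 'grasp_force': 0.0, 'grip_width': 0.08535925825264971}
side [ 0.21068108 -1.08935113  0.76940798] [ 0.49554042 -0.07819155 -0.1549704   0.85106401] -0.0625984753303363
top [ 0.27624599 -0.00935729  1.71847187] [-0.07112355  0.0588197   0.7124686  -0.69560778] -0.10286700765400635
```

View pics/side0.png

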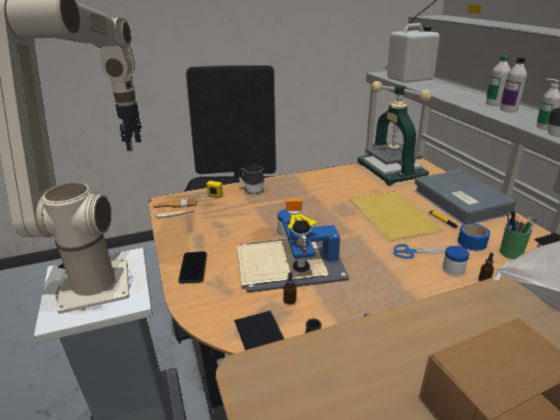

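View pics/top0.png

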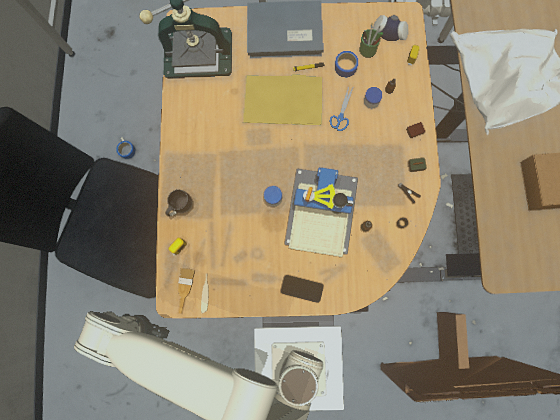

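The side view shows the press: cap near (301,229), knob (293,205) and column (331,245). In the top view the cap is near (340,200), the knob (307,195) and the jar (272,196). I'll zoom in on both.

```bash
python3 - <<'E'
from h import *
a=cv2.imread('pics/side0.png')[190:310,225:355]; b=cv2.imread('pics/top0.png')[160:260,255:385]
a=cv2.resize(a,None,fx=6,fy=5.0,interpolation=cv2.INTER_CUBIC)[:600]
cv2.imwrite('pics/c1.png',cv2.resize(cv2.imread('pics/side0.png')[190:290,225:355],None,fx=6,fy=6,interpolation=cv2.INTER_CUBIC))
cv2.imwrite('pics/c2.png',cv2.resize(b,None,fx=6,fy=6,interpolation=cv2.INTER_CUBIC))
E
```

```text
(no output)
```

View pics/c1.png

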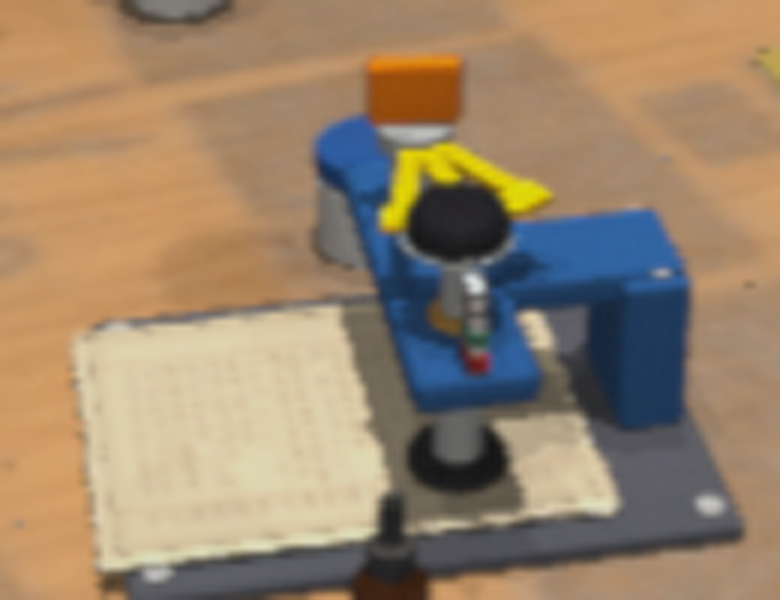

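View pics/c2.png

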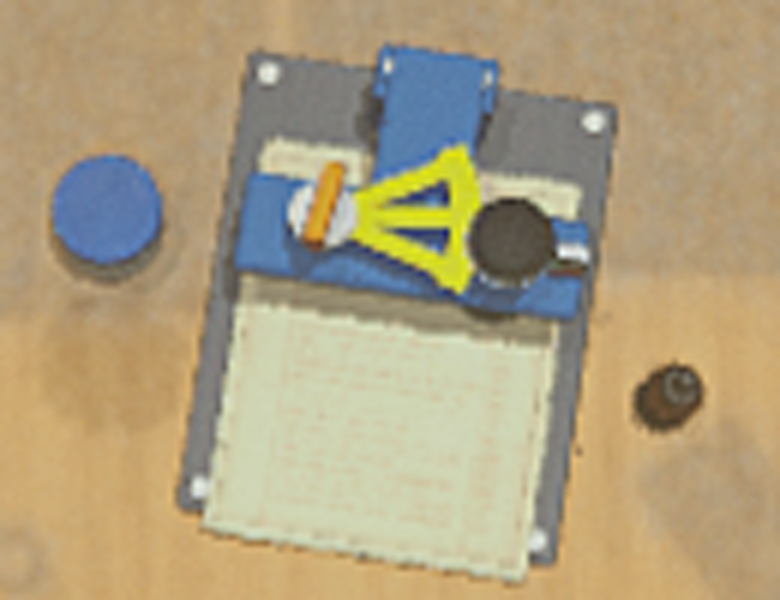

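The crops (6x, offsets side (225,190) and top (255,160)) show the cap top at (459,212) side and (512,238) top. The knob bar's top is at (414,60) side and (325,203) top. The yellow quadrant is under the cap, and the scale is to the right of the cap. The jar is well clear on the left and the dropper is at front right.

```bash
python3 - <<'E'
from h import *
s=load('side0');t=load('top0')
S=lambda x,y:(s,(x+.5)/6-.5+225,(y+.5)/6-.5+190)
T=lambda x,y:(t,(x+.5)/6-.5+255,(y+.5)/6-.5+160)
print('cap',tri(S(459,210),T(512,236)))
print('knob',tri(S(414,60),T(325,203)))
c=atz(*T(512,236),.172);k=atz(*T(325,203),.189);print(c,k,np.linalg.norm((c-k)[:2]))
print('sideonly',atz(*S(459,210),.172),atz(*S(414,60),.189))
a=atz(*T(335,165),.189);b=atz(*T(315,243),.189);print('bar',a,b,np.degrees(np.arctan2(*(a-b)[1::-1])))
for n,p in dict(bl=(268,73),br=(594,122),fl=(200,487),fr=(538,540)).items(): print(n,atz(*T(*p),.012))
print('jar',atz(*T(107,208),.068),'drop',atz(*T(683,383),.1))
print(monitor.get_obs()['clock'],R.from_quat(monitor.get_obs()['tool_rot']).as_matrix())
E
```

```text
cap (array([ 0.59107881, -0.16008071,  0.1646399 ]), [np.float64(0.0005602856724620732), np.float64(0.0005602856724621296)])
knob (array([ 0.60956656, -0.05232698,  0.18746525]), [np.float64(0.0017093997132773355), np.float64(0.0017093997132773934)])
[ 0.58903645 -0.15921721  0.172     ] [ 0.60753914 -0.05185273  0.189     ] 0.10894714655165932
sideonly [ 0.5870472  -0.17134405  0.172     ] [ 0.61037546 -0.05483906  0.189     ]
bar [ 0.62960183 -0.05823283  0.189     ] [ 0.58443476 -0.04547508  0.189     ] -15.772699751407675
bl [ 0.73222732 -0.02276764  0.012     ]
br [ 0.69442589 -0.23040655  0.012     ]
fl [0.46656142 0.02661583 0.012     ]
fr [ 0.42814507 -0.18292077  0.012     ]
jar [0.63413848 0.07901751 0.068     ] drop [ 0.51162376 -0.26446837  0.1       ]
0.1 [[-9.30949235e-01  3.65147958e-01 -7.00944608e-04]
 [ 3.65148631e-01  9.30947441e-01 -1.82746650e-03]
 [-1.47530721e-05 -1.95722750e-03 -9.99998085e-01]]
```

Cap ≈ (0.590,-0.160) and knob ≈ (0.609,-0.052). They are 109 mm apart (expected 110) and the heights agree. The press x axis is at about -10° and the bar at about -16°, so I move over the knob.

Call:
move_arm(moves=[[[0.03,-0.035,0.03,0,50],[0.065,-0.075,0.05,0,50],[0.1,-0.12,0.06,2,50],[0.135,-0.162,0.07,4,50],[0.17,-0.205,0.07,5.6,50]]])

```text
clock: 0.72
eef_pos: [0.3537, 0.2592, 0.3019]
tool_rot: [0.137, 0.991, 0.001, 0.001]
ft_force: [1.7, 1.0, -0.1]
grip_width: 0.0429
grasp_force: 0.0
```

Call:
move_arm(moves=[[[0.035,-0.042,0,0,50],[0.07,-0.084,0,0,50],[0.105,-0.126,0,0,50],[0.14,-0.168,0,0,50],[0.17,-0.21,0,0,50]]])

```text
clock: 1.35
eef_pos: [0.5234, 0.0488, 0.3007]
tool_rot: [0.138, 0.99, -0.0, -0.0]
ft_force: [0.2, 0.9, -0.4]
grip_width: 0.0426
grasp_force: 0.0
```

Call:
move_arm(moves=[[[0.035,-0.042,0,0,50],[0.07,-0.084,0,0,50],[0.086,-0.102,0,0,50],[0.086,-0.102,0,0,50]]])

```text
clock: 1.85
eef_pos: [0.609, -0.0531, 0.2995]
tool_rot: [0.139, 0.99, -0.0, -0.001]
ft_force: [-0.7, 0.7, -0.8]
grip_width: 0.0427
grasp_force: 0.0
```

```bash
python3 - <<'E'
from h import *
d=snap('wrist','w1'); o=monitor.get_obs(); print(o['clock'],o['eef_pos'],o['joint_pos'],d['eye'])
x,y=R.from_quat(o['tool_rot']).as_matrix()[:2,1];print(np.degrees(np.arctan2(y,x)))
cv2.imwrite('pics/w1v.png',cv2.resize(cv2.imread('pics/w1.png'),(800,600),interpolation=cv2.INTER_CUBIC))
E
```

```text
1.9 [ 0.60835122 -0.05196148  0.30002364] [-8.53846600e-02  4.63988397e-01  5.02532980e-01  1.61179903e+00
  3.57797688e-04  1.91961970e-01] [ 0.54270379 -0.03420191  0.44179561]
74.10919182648115
```

View pics/w1v.png

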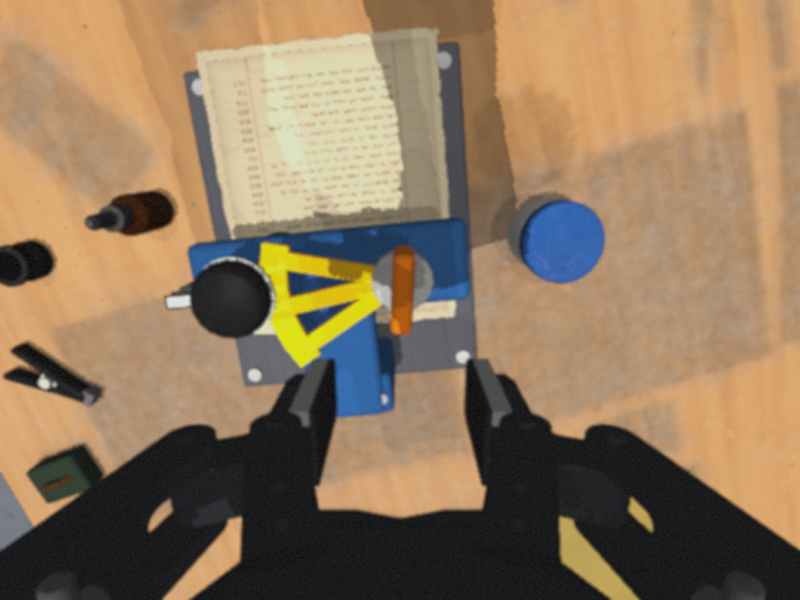

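The wrist picture (800x600) shows the bar's top from (403,248) to (401,333), the cap top at about (231,297) and the jar at (563,240). The fingers look aligned with the bar.

```bash
python3 - <<'E'
from h import *
w=load('w1');s=load('side0');t=load('top0')
f=.7
W=lambda x,y:(w,(x+.5)*f-.5,(y+.5)*f-.5)
S=lambda x,y:(s,(x+.5)/6-.5+225,(y+.5)/6-.5+190)
T=lambda x,y:(t,(x+.5)/6-.5+255,(y+.5)/6-.5+160)
print('knob',atz(*W(403,290),.189),tri(W(403,290),T(325,203)),tri(W(403,290),T(325,203),S(414,60)))
a=atz(*W(403.5,250),.189);b=atz(*W(402,331),.189);print(a,b,np.linalg.norm(a-b),np.degrees(np.arctan2(*(a-b)[1::-1])))
print('cap',atz(*W(231,296),.172),tri(W(231,296),T(512,236)),tri(W(231,296),T(512,236),S(459,210)))
E
```

```text
knob [ 0.60656542 -0.05105928  0.189     ] (array([ 0.61253622, -0.05256026,  0.16562661]), [np.float64(8.687406102735527e-05), np.float64(8.687406102753027e-05)]) (array([ 0.60882548, -0.05186529,  0.18703096]), [np.float64(0.0018267691769073993), np.float64(0.0008416589876597253), np.float64(0.002617771881343622)])
[ 0.58480186 -0.044563    0.189     ] [ 0.62990916 -0.05831972  0.189     ] 0.04715840527321557 163.03946407588958
cap [ 0.58570583 -0.15336351  0.172     ] (array([ 0.59006736, -0.16038937,  0.15704068]), [np.float64(0.0019697101480193107), np.float64(0.001969710148019576)]) (array([ 0.58998774, -0.1589844 ,  0.16337459]), [np.float64(0.0032286758831688712), np.float64(0.0013057417936532278), np.float64(0.002170023096403462)])
```

Knob ≈ (0.607,-0.0515), which is under the TCP. I descend, keeping the tips above the steel disc at 153 mm, and grip.

Call:
move_arm(moves=[[[-0.001,0,-0.04,-0.5,50],[-0.001,0,-0.08,-0.5,50],[-0.001,0,-0.115,-0.5,50],[-0.001,0,-0.137,-0.5,50],[-0.001,0,-0.137,-0.5,50]]])

```text
clock: 2.52
eef_pos: [0.6052, -0.05, 0.1626]
tool_rot: [0.141, 0.99, -0.0, -0.002]
ft_force: [0.1, -0.7, 0.0]
grip_width: 0.0427
grasp_force: 0.0
```

Call:
move_arm(moves=[[[0,0,0,0,0],[0,0,0,0,0],[0,0,0,0,0],[0,0,0,0,0],[0,0,0,0,0]]])

```text
clock: 3.15
eef_pos: [0.6083, -0.0518, 0.1664]
tool_rot: [0.142, 0.99, 0.0, 0.002]
ft_force: [-0.4, -0.1, 6.3]
grip_width: 0.0117
grasp_force: 61.3
```

Gripped, with lateral force small. I turn clockwise (negative about z) and ease the height by 3 mm.

Call:
move_arm(moves=[[[0,0,0.003,-4,0],[0,0,0.003,-8,0],[0,0,0.003,-12,0],[0,0,0.003,-16,0],[0,0,0.003,-20,0]]])

```text
clock: 3.78
eef_pos: [0.6085, -0.0513, 0.1665]
tool_rot: [0.313, 0.95, 0.0, 0.0]
ft_force: [2.1, 0.8, -5.4]
grip_width: 0.0119
grasp_force: 59.7
```

```bash
python3 - <<'E'
from h import *
o=monitor.get_obs();x,y=R.from_quat(o['tool_rot']).as_matrix()[:2,1];print(o['clock'],np.degrees(np.arctan2(y,x)),o['eef_pos'],o['ft_force'],o['ft_torque'])
E
```

```text
3.775 53.568559013593806 [ 0.60850443 -0.05125003  0.16647158] [ 2.06427267  0.82069805 -5.38586706] [-0.02377182 -0.80159148  0.04299454]
```

Call:
move_arm(moves=[[[0,0,-0.0015,-5,0],[0,0,-0.0015,-10,0],[0,0,-0.0015,-15,0],[0,0,-0.0015,-20,0],[0,0,-0.0015,-25,0]]])

```text
clock: 4.4
eef_pos: [0.6091, -0.0508, 0.1664]
tool_rot: [0.511, 0.86, 0.001, 0.001]
ft_force: [2.9, 2.3, -1.2]
grip_width: 0.0117
grasp_force: 60.4
```

Call:
move_arm(moves=[[[0,0,0,-5,0],[0,0,0,-10,0],[0,0,0,-15,0],[0,0,0,-20,0],[0,0,0,-24,0]]])

```text
clock: 5.03
eef_pos: [0.6097, -0.0506, 0.1664]
tool_rot: [0.678, 0.735, 0.002, 0.001]
ft_force: [5.3, 2.5, -2.4]
grip_width: 0.0118
grasp_force: 60.2
```

```bash
python3 - <<'E'
from h import *
o=monitor.get_obs();x,y=R.from_quat(o['tool_rot']).as_matrix()[:2,1];print(o['clock'],np.degrees(np.arctan2(y,x)),o['eef_pos'],o['ft_force'],o['ft_torque'],o['joint_pos'])
E
```

```text
5.025 4.603275476323743 [ 0.60973799 -0.05057401  0.16644779] [ 5.29421479  2.5025591  -2.40918046] [ 0.208227   -0.78342943  0.06799108] [-0.08372014  0.49126542  0.20110196  1.27620336  0.00194684  1.40673538]
```

Call:
move_arm(moves=[[[0.001,0.0005,0,-2,0],[0.002,0.001,0,-4,0],[0.002,0.001,0,-5.5,0],[0.002,0.001,0,-7,0],[0.002,0.001,0,-7,0]]])

```text
clock: 5.65
eef_pos: [0.6099, -0.0505, 0.1664]
tool_rot: [0.721, 0.693, 0.0, 0.001]
ft_force: [1.2, 0.2, 3.8]
grip_width: 0.0114
grasp_force: 63.4
```

```bash
python3 - <<'E'
from h import *
o=monitor.get_obs();x,y=R.from_quat(o['tool_rot']).as_matrix()[:2,1];print(o['clock'],np.degrees(np.arctan2(y,x)),o['eef_pos'],o['ft_force'],o['ft_torque'],o['joint_pos'])
E
```

```text
5.65 -2.2152970443336555 [ 0.60994563 -0.05053822  0.1663842 ] [1.21303928 0.23297806 3.80103274] [-0.15615172 -0.2764065   1.28649956] [-8.25471954e-02  4.94289434e-01  2.05838512e-01  1.28109643e+00
 -2.43791949e-04  1.52691339e+00]
```

The knob is at its stop: torque 1.29 N m against 0.06 N m of friction. I open the fingers and lift.

Call:
move_arm(moves=[[[0,0,0,0,45],[0,0,0,0,45],[0,0,0,0,45],[0,0,0,0,45]]])

```text
clock: 6.15
eef_pos: [0.6093, -0.0507, 0.1655]
tool_rot: [0.721, 0.692, -0.0, -0.0]
ft_force: [0.7, 1.1, -0.6]
grip_width: 0.0385
grasp_force: 0.0
```

Call:
move_arm(moves=[[[0,0,0.03,0,45],[0,0,0.07,0,45],[0,-0.03,0.11,0,0],[-0.005,-0.05,0.12,0,0],[-0.005,-0.05,0.12,0,0]]])

```text
clock: 6.78
eef_pos: [0.6044, -0.102, 0.2861]
tool_rot: [0.722, 0.692, 0.0, 0.0]
ft_force: [-0.4, 1.7, -0.7]
grip_width: -0.0005
grasp_force: 0.0
```

```bash
python3 - <<'E'
from h import *
d=snap('wrist','w2'); t=snap('top','top1'); o=monitor.get_obs(); print(o['clock'],o['eef_pos'],o['ft_force'])
s=snap('side','side1')
a=cv2.resize(cv2.imread('pics/w2.png'),(400,300),interpolation=cv2.INTER_AREA)
b=cv2.resize(cv2.imread('pics/top1.png')[160:260,255:388],(400,300),interpolation=cv2.INTER_CUBIC)
c=cv2.resize(cv2.imread('pics/side1.png')[190:290,225:358],(400,300),interpolation=cv2.INTER_CUBIC)
cv2.imwrite('pics/m1.png',np.vstack([np.hstack([a,b]),np.hstack([c,c*0])]))
E
```

```text
6.875 [ 0.60385331 -0.10038337  0.28417538] [ 0.58853735 -0.55789001  0.29696097]
```

View pics/m1.png

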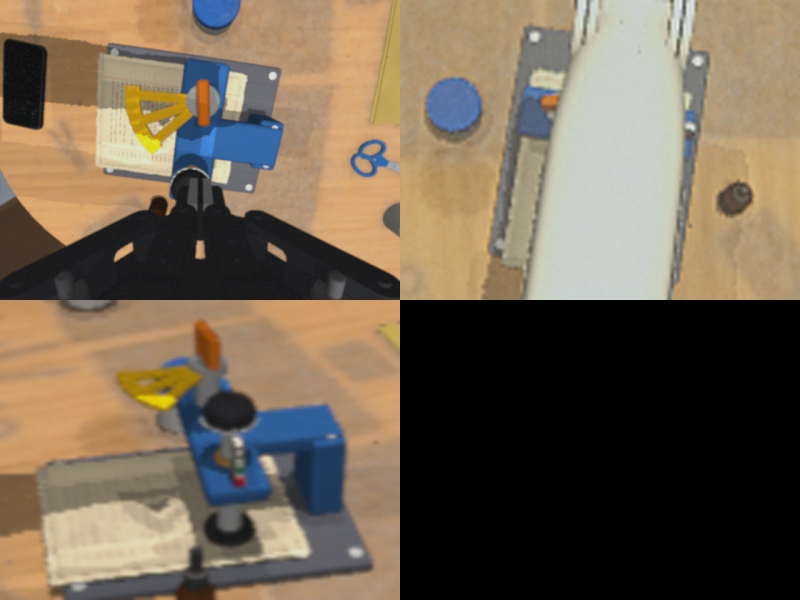

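The quadrant has swung clear of the cap, and cap and scale are free. Knob axis from the grip is (0.6095,-0.0506), which puts the cap at (0.590,-0.159), matching the triangulation. I move over the cap.

Call:
move_arm(moves=[[[-0.007,-0.03,0,0,0],[-0.014,-0.0585,0,0,0],[-0.014,-0.0585,-0.04,0,0],[-0.014,-0.0585,-0.08,0,0],[-0.014,-0.0585,-0.1,0,0]]])

```text
clock: 7.55
eef_pos: [0.5884, -0.1575, 0.1813]
tool_rot: [0.721, 0.693, -0.002, -0.003]
ft_force: [0.4, -0.9, 0.7]
grip_width: 0.0003
grasp_force: 0.0
```

```bash
python3 - <<'E'
from h import *
s=snap('side','side2');o=monitor.get_obs(); print(o['clock'],o['eef_pos'],o['ft_force'])
print(proj(s,o['eef_pos']))
b=cv2.imread('pics/side2.png')[170:290,225:385]
cv2.imwrite('pics/m2.png',cv2.resize(b,(800,600),interpolation=cv2.INTER_CUBIC))
E
```

```text
7.6 [ 0.58742287 -0.1572355   0.17913297] [-0.99893632  0.21555519 -2.59488132]
[299.29894696 219.94348005]
```

View pics/m2.png

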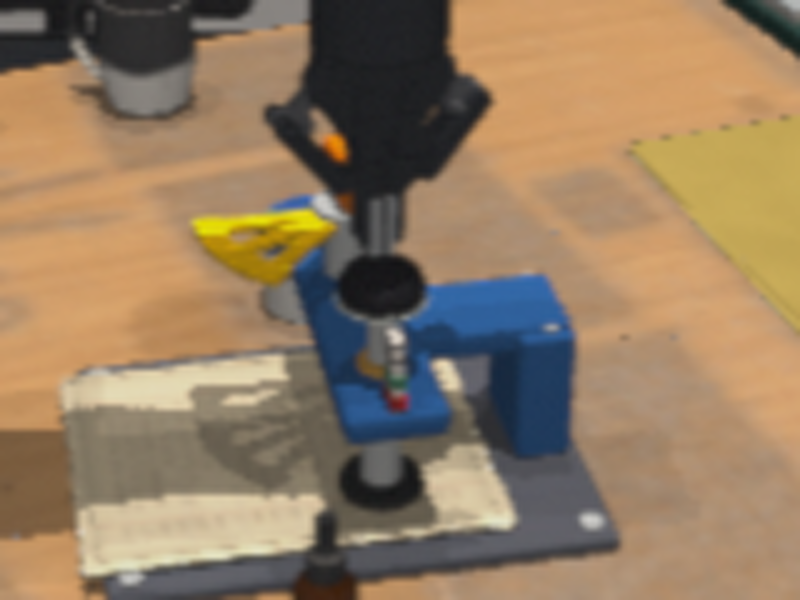

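The shut fingertips are at about (382,240) in the crop, centred over the cap top (382,280) and just above it. I descend in slow steps.

Call:
move_arm(moves=[[[0.001,-0.0005,-0.005,0,0],[0.001,-0.0005,-0.01,0,0],[0.001,-0.0005,-0.014,0,0],[0.001,-0.0005,-0.017,0,0],[0.001,-0.0005,-0.02,0,0]]])

```text
clock: 8.22
eef_pos: [0.5922, -0.1595, 0.1668]
tool_rot: [0.721, 0.693, 0.001, 0.001]
ft_force: [-0.1, 0.6, 4.7]
grip_width: 0.0001
grasp_force: 2.1
```

Call:
move_arm(moves=[[[0,0,-0.003,0,0],[0,0,-0.006,0,0],[0,0,-0.009,0,0],[0,0,-0.012,0,0],[0,0,-0.012,0,0]]])

```text
clock: 8.85
eef_pos: [0.5922, -0.1595, 0.1551]
tool_rot: [0.721, 0.693, 0.001, 0.001]
ft_force: [-1.4, 1.8, 8.3]
grip_width: -0.0
grasp_force: 4.1
```

The force (8.3 N, implying 16.8 mm) and the height (155.1 mm, also 17 mm) agree. About 9 mm remain.

Call:
move_arm(moves=[[[0,0,-0.003,0,0],[0,0,-0.006,0,0],[0,0,-0.008,0,0],[0,0,-0.0095,0,0],[0,0,-0.0095,0,0]]])

```text
clock: 9.48
eef_pos: [0.5922, -0.1595, 0.1464]
tool_rot: [0.721, 0.693, 0.001, 0.001]
ft_force: [-1.9, 0.9, 11.4]
grip_width: -0.0002
grasp_force: 5.6
```

Call:
move_arm(moves=[[[0,0,0,0,0],[0,0,0,0,0],[0,0,0,0,0],[0,0,0,0,0],[0,0,0,0,0]]])

```text
clock: 10.1
eef_pos: [0.5922, -0.1595, 0.1466]
tool_rot: [0.721, 0.693, 0.001, 0.001]
ft_force: [-3.0, 1.7, 11.5]
grip_width: -0.0001
grasp_force: 5.6
```

```bash
python3 - <<'E'
from h import *
s=snap('side','side3');o=monitor.get_obs(); print(o['clock'],o['eef_pos'],o['ft_force'])
b=cv2.imread('pics/side3.png')[200:275,255:355]
cv2.imwrite('pics/m3.png',cv2.resize(b,(800,600),interpolation=cv2.INTER_CUBIC))
E
```

```text
10.15 [ 0.59218652 -0.15952077  0.1465829 ] [-2.12274978  2.02145462 11.25592404]
```

View pics/m3.png

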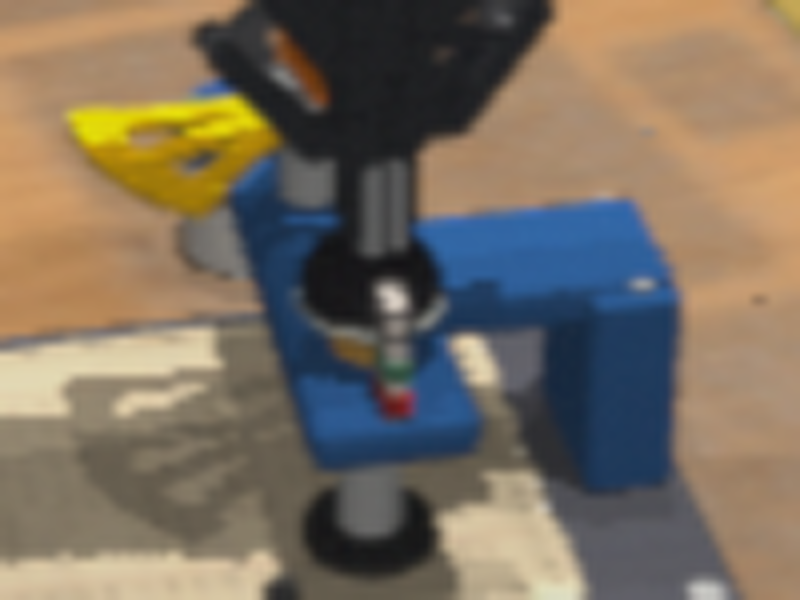

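The cap is pressed down, with the rim around (375,325) in the crop, the foot on the leaf and the quadrant still clear. Height (146.6 mm) and force (11.4 N) both put the ram near 25.5 mm, mid green. I hold there.

Call:
move_arm(moves=[[[0,0,0,0,0],[0,0,0,0,0],[0,0,0,0,0],[0,0,0,0,0],[0,0,0,0,0]]])

```text
clock: 10.78
eef_pos: [0.5922, -0.1595, 0.1466]
tool_rot: [0.721, 0.693, 0.001, 0.001]
ft_force: [-2.5, 1.9, 11.5]
grip_width: -0.0002
grasp_force: 5.6
```

Call:
move_arm(moves=[[[0,0,0,0,0],[0,0,0,0,0],[0,0,0,0,0],[0,0,0,0,0],[0,0,0,0,0]]])

```text
clock: 11.4
eef_pos: [0.5922, -0.1595, 0.1466]
tool_rot: [0.721, 0.693, 0.001, 0.001]
ft_force: [-1.9, 1.1, 12.0]
grip_width: 0.0002
grasp_force: 5.6
```

Call:
move_arm(moves=[[[0,0,0,0,0],[0,0,0,0,0],[0,0,0,0,0],[0,0,0,0,0],[0,0,0,0,0]]])

```text
clock: 12.02
eef_pos: [0.5922, -0.1595, 0.1466]
tool_rot: [0.721, 0.693, 0.001, 0.001]
ft_force: [-2.9, 3.4, 11.4]
grip_width: 0.0001
grasp_force: 5.6
```

Call:
move_arm(moves=[[[0,0,0,0,0],[0,0,0,0,0],[0,0,0,0,0],[0,0,0,0,0],[0,0,0,0,0]]])

```text
clock: 12.65
eef_pos: [0.5922, -0.1595, 0.1466]
tool_rot: [0.721, 0.693, 0.001, 0.001]
ft_force: [-2.0, 1.8, 10.9]
grip_width: 0.0001
grasp_force: 5.6
```

Call:
move_arm(moves=[[[0,0,0,0,0],[0,0,0,0,0],[0,0,0,0,0],[0,0,0,0,0],[0,0,0,0,0]]])

```text
clock: 13.28
eef_pos: [0.5922, -0.1595, 0.1466]
tool_rot: [0.721, 0.693, 0.001, 0.001]
ft_force: [-3.8, 2.8, 10.4]
grip_width: 0.0003
grasp_force: 5.6
```

Call:
move_arm(moves=[[[0,0,0,0,0],[0,0,0,0,0],[0,0,0,0,0],[0,0,0,0,0],[0,0,0,0,0]]])

```text
clock: 13.9
eef_pos: [0.5922, -0.1595, 0.1466]
tool_rot: [0.721, 0.693, 0.001, 0.001]
ft_force: [-3.1, 2.1, 12.3]
grip_width: -0.0002
grasp_force: 5.6
```

```bash
python3 -c "
from workcell import job
print(job.job_done())"
```

```text
the job is handed in; nothing more can be done
None
```

The lock knob is turned to its stop with the quadrant clear, and the cap has been held about 25.5 mm down (mid green, by tool height and force) for over 4 s; the job was handed in at about 14 s while still pressing.

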